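# Load the bottle roller and start it

## Robot

A 6-joint arm with a two-finger parallel gripper is mounted at the origin on the work surface. World frame = base frame: x ahead of the robot, y to its left, z up, the work surface at z = 0. Lengths are in mm, angles in rad, forces in N, time in s.
With the tool pointing down it reaches from about 350 to 775 mm from the base axis. Payload 7.3 kg.
Tool frame: the origin (TCP) lies at the very end of the fingers, on their centre line; the grasp point (between the pads) lies 19 mm behind it; x points along the fingers, y is the direction in which the jaws open and shut, and the axes are right-handed (so a half turn about x gives the same grasp; the last joint's range is limited). The gripper opens to 92 mm and grips with 3 to 60 N. Pads are 19 mm wide; open, the fingers measure 130 mm over their backs; the gripper's body (75 mm by 190 mm) begins 47 mm behind the grasp point.
Start: joints at [-1.286, 0.342, 1.524, -0, 1.275, -0.146], TCP at [219.263, -477.042, 226.741] pointing down, gripper open.
Joint ranges: [-2.53, 2.53], [-0.77, 2.02], [0.04, 2.7], [-1, 4.14], [0.28, 2.66], [-3.11, 3.11]. Speed limits (rad/s): [2.57, 2.57, 3.14, 3.14, 3.14, 3.14].

## Interface

Orientations are given as [roll, pitch, yaw] about the fixed x, y, z axes, in that order (R = Rz(yaw) Ry(pitch) Rx(roll)).
In Python, from plant import sensors, capture, bot gives the robot as it stands.
- The arm moves only by the shell command python3 -m crank 'ROWS' [OPENING]. ROWS is JSON, a list of rows, each an object of numbers: "dx", "dy", "dz": the shift along the tool's x, y, z in cm; "spin": the turn about the tool's x in rad. A call has 1 to 20 rows; each row is the pose to reach, as a shift and turn from the pose commanded when the call began, along the tool's axes at that moment; what a row does not reach only later rows make up. A row lasts 1/12 s, in which the tool goes at most 41.7 mm and 7.16 degrees, less where a joint would pass 70% of its speed; a pose out of reach is approached as far as the arm can. A call with a gripper value outside its range is refused whole. OPENING is the opening in per cent of the stroke, from 0 (shut) to 100 (fully open), set as the call begins (- or left out, the last holds). The fingers move at their own pace and stop on an object; the grip force is fixed at half the most. Time passes only in rows, so rows that repeat a pose let the fingers close. It gives the time, the measured TCP pose, the force and the opening at its end, in the units of the state.
- sensors.get_obs(): the state, without advancing time (a new reading comes with each control period).
- capture(name): name is "scene" or "top" or "wrist"; returns a dict with "frame" (400x640x3 uint8, blue, green, red), "vfov" (degrees; the focal length in pixels is half the picture's height over the tangent of half this angle, whatever the lens; pixels are square), "cx", "cy" (the principal point, pixels), "view" (4x4, takes a point from world to camera coordinates); the wrist camera has in their place "mount" (4x4, takes a point from camera to tool coordinates, whose origin is the TCP and whose axes are the tool frame's). Camera axes: x right, y down, z forward; pixel columns grow to the right and rows downward; lengths in mm; the calibration is good to about 2 mm. The wrist camera is an equidistant fisheye: a pixel r from the principal point sees the ray r / f radians off the axis. A picture is of the moment at which its call begins: read the wrist's pose just before it. There is no depth.
- bot.close_job(): hands the job in, once; it reports no verdict.
The state is a dict: "time": time; "joint_positions": joint angles; "dq": joint speeds; "tau": joint torques, N m; "tool_pos": TCP position; "tcp_rot": TCP orientation; "contact_force": force on the tool from outside, world axes, zero at the start; "moment": the same for the moment, N m; "grip_width": finger opening in mm.
Only numpy, scipy, OpenCV 4.12 (cv2) and the standard library are available. Lean on these libraries where they do the work, as an engineer would, in place of code of your own. Each camera call takes 0.05 s, during which the arm holds its last target.

## Task

Load the bottle roller: with the fingertips, push the white bottle that lies at the foot of the loading ramp slowly up the ramp until it settles between the two rollers at the top, by the stop plate; do not let it run back down the ramp, and do not lift it. Once it lies there, press the start button on the housing behind the stop plate fully down and let it go. Leave the other things on the bench where they are.

Things in the scene. Friction and masses are not known exactly. Their poses are not given: they have to be found in the camera images.
- roller: Fixed bottle roller with loading ramp, bare aluminium, 370 mm long, ramp 126 mm wide. Origin on the bench on its middle line; x points up the ramp to the stop, y along the rollers, z up. In its frame (mm): flat landing x -200 to -115 at z 12, ending at its foot in a lip (x -205 to -200, top z 19); side guides at y -58.5 and +58.5 stand 7 above landing and slope.
- slope_foot (a point): Point on the middle line where the landing turns into the slope: roller frame x -115, y 0, z 12 mm.
- slope_top (a point): Upper end of the slope, on the middle line: roller frame x 32.5, y 0, z 31 mm, level with the first roller (slope about 7 degrees, straight). Next come two black rollers, 20 mm in diameter, along y, axes at z 21, x 34 and x 66; cheeks beside them reach z 34.
- stop (a point): Middle of the top edge of the stop plate's face: roller frame x 78.5, y 0, z 62 mm. Behind the plate is a white motor housing, x 84.5 to 164.5, 140 wide, top at z 50, with the start button on it.
- bottle: Loose white bottle lying across the ramp: round body 54 mm in diameter, 100 long, then on the roller's +y side a neck and blue cap, 30 in diameter, to 82 from the origin. 0.1 to 0.24 kg, smooth, rolls freely, rolls back off the slope if let go. Origin on its axis at the middle of the body; y along the axis to the cap; x, z turn as it rolls. On the landing its axis is at z 39.
- seat (a point): Where the bottle's origin must come to lie: roller frame x 50, y 0, z 54.4 mm; the bottle then rests on both rollers, 1.5 mm short of the stop plate. It drops 3.6 mm in between them from the top of the first and then stays by itself.
- start (a joint): Start button, a spring push button: 0 up, 0.006 m fully down, about 5 N; counts as pressed beyond 0.0045. Springs back.
- start_top (a point): Centre of the top face of the black round start button (28 mm diameter), on the motor housing behind the stop plate; pressed straight down.
- media: Bystander: upright glass bottle with green cap, 56 mm diameter, 100 mm high, on the bench on the -y side of the roller. Origin at the centre of its underside.
- dishes: Bystander: stack of three pale lidded dishes, 90 mm diameter, 44 mm high, on the +y side of the roller. Origin at the centre of its underside.
- tipbox: Bystander: blue box with clear lid, 77 x 112 x 64 mm, on the -y side of the roller. Origin at the centre of its underside.
There are look-alikes about, which are no part of the job. What is shaped like the bottle but purple is not meant.

How it is judged:
By the outcome, as a careful person would: the job done as asked, in the order asked, and still so for the second after the job is handed in, with the robot touching nothing.
It also fails if it takes over 51 s, if anything falls off the work surface, if the arm or the gripper's body presses on something with over 40 N, if the wrist force passes 120 N, or if a joint passes its speed limit or range.

## Working session

There is one attempt and no reset: what is moved stays moved. The work goes in short steps, Python scripts to look and compute and a shell command to move; the robot and the scene stay as the last step left them, time stands still between calls to the robot, and variables do not carry over. Pictures are saved under pics/ and viewed, and the job is handed in when it is done.

```bash
ls; mkdir -p pics; python3 - <<'E'
from plant import sensors,capture,bot
import cv2,numpy as np
o=sensors.get_obs();print(o)
for n in ("scene","top","wrist"):
    c=capture(n);cv2.imwrite(f"pics/{n}0.png",c["frame"]);print(n,{k:v for k,v in c.items() if k!="frame"})
    np.save(f"pics/{n}0.npy",c,allow_pickle=True)
E
```

```text
pics
{'time': 0.0, 'joint_positions': array([-1.28598531e+00,  3.42745589e-01,  1.52498491e+00, -3.02299386e-05,
        1.27541929e+00, -1.45999713e-01]), 'dq': array([ 2.75155384e-04,  1.73685966e-03, -7.53773313e-06, -3.65252322e-04,
       -2.14808354e-04, -1.09659686e-03]), 'tau': array([-2.78226122e-03, -4.31250465e+01, -2.44225019e+01,  7.15340814e-02,
        5.58321748e-02, -9.66463176e-05]), 'tool_pos': array([ 219.14221983, -476.63565985,  226.04430867]), 'tcp_rot': array([-1.69823397,  1.56923892,  1.87417824]), 'contact_force': array([ 0.82022491,  0.41594999, -0.7663674 ]), 'moment': array([ 0.00657589, -0.01239704, -0.05072189]), 'grip_width': 91.59421299774691}
scene {'vfov': 50.3007553455455, 'cx': 315.62989361771, 'cy': 204.99555750752825, 'view': array([[ 1.09013600e-01,  9.93927946e-01,  1.49423040e-02,
         5.77066661e+01],
       [ 7.94800067e-01, -7.81258000e-02, -6.01821578e-01,
        -4.23932645e+02],
       [-5.96999906e-01,  7.74828813e-02, -7.98490773e-01,
         1.32802648e+03],
       [ 0.00000000e+00,  0.00000000e+00,  0.00000000e+00,
         1
[... 186 characters left out ...]
9e+02],
       [-9.92519858e-01, -1.27524142e-02, -1.21415429e-01,
         5.70979335e+02],
       [ 1.21382701e-01,  3.31268426e-03, -9.92600255e-01,
         1.05279594e+03],
       [ 0.00000000e+00,  0.00000000e+00,  0.00000000e+00,
         1.00000000e+00]])}
wrist {'vfov': 65.70646984690485, 'cx': 317.00095077420093, 'cy': 203.1321472635956, 'mount': array([[-9.46283569e-04, -2.97170161e-01,  9.54824068e-01,
        -1.59067342e+02],
       [ 9.99999268e-01,  4.38309078e-04,  1.12746975e-03,
        -1.62845323e+00],
       [-7.53558425e-04,  9.54824436e-01,  2.97169529e-01,
        -8.15222085e+01],
       [ 0.00000000e+00,  0.00000000e+00,  0.00000000e+00,
         1.00000000e+00]])}
```

View pics/top0.png

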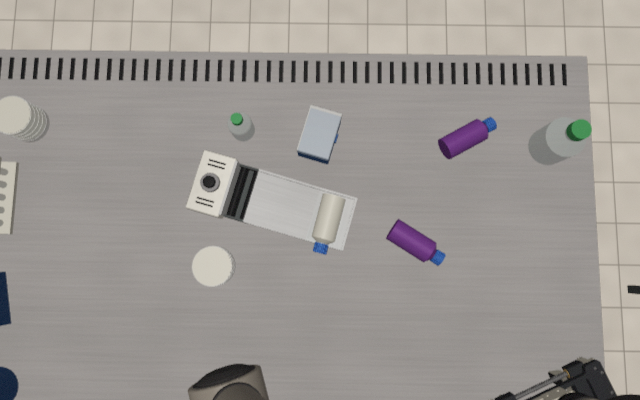

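View pics/scene0.png

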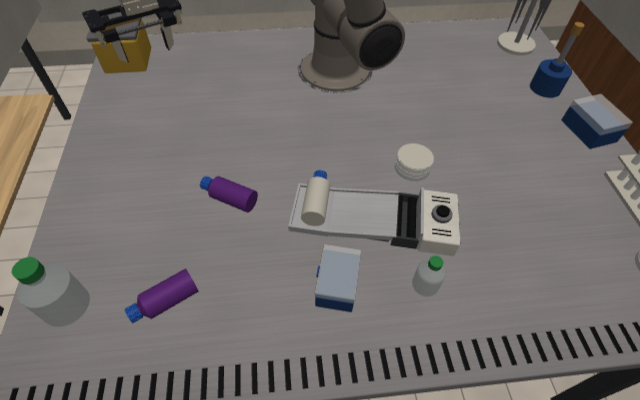

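The top view shows the white bottle at about (328,220), its blue cap at (321,248), lying across the foot end of the ramp. The housing with the start button is at (210,182). The purple look-alikes are at (467,138) and (415,240), and the only white bottle-shaped thing is the one on the ramp. I'll enlarge a crop to confirm this.

```bash
python3 - <<'E'
import cv2
a=cv2.imread("pics/top0.png")[90:290,170:370];cv2.imwrite("pics/topcrop.png",cv2.resize(a,(600,600),interpolation=cv2.INTER_CUBIC))
a=cv2.imread("pics/scene0.png")[130:320,270:480];cv2.imwrite("pics/scenecrop.png",cv2.resize(a,(630,570),interpolation=cv2.INTER_CUBIC))
E
```

```text
(no output)
```

View pics/topcrop.png

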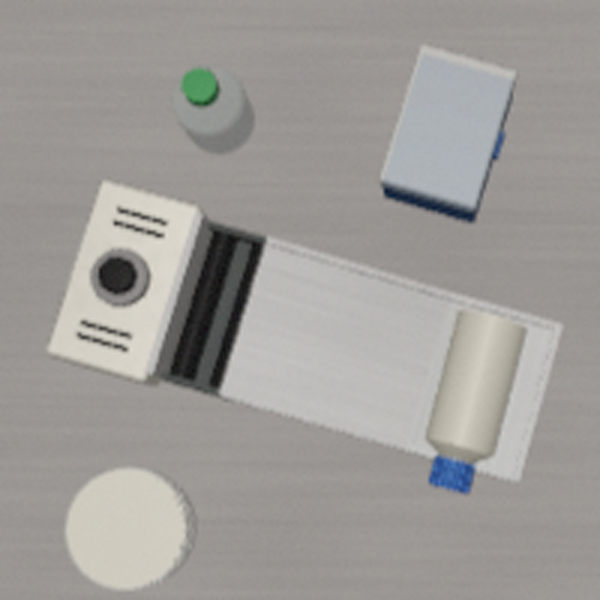

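View pics/scenecrop.png

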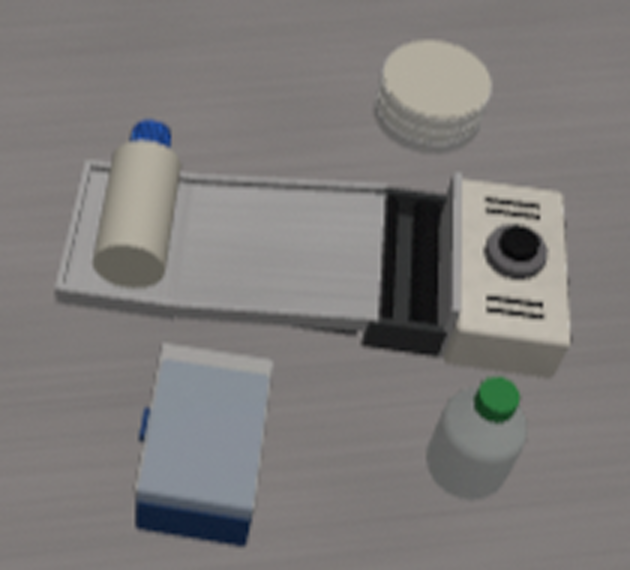

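The crops confirm it: the white body with the blue cap to the roller's +y side is at crop (478,385), the lip corners are at (561,324) and (520,480), the housing's far corners at (104,182) and (50,353), and the button at (117,275). Next I measure the roller's pose.

```bash
cat > h.py <<'E'
import numpy as np,cv2
def load(n): return np.load(f"pics/{n}.npy",allow_pickle=True).item()
def ray(c,u,v):
    f=200/np.tan(np.radians(c["vfov"]/2)); R=c["view"][:3,:3]; t=c["view"][:3,3]
    d=R.T@np.array([(u-c["cx"])/f,(v-c["cy"])/f,1]); return -R.T@t, d/np.linalg.norm(d)
def onz(c,u,v,z):
    o,d=ray(c,u,v); return o+d*(z-o[2])/d[2]
def tri(c1,p1,c2,p2):
    o1,d1=ray(c1,*p1);o2,d2=ray(c2,*p2)
    s=np.linalg.lstsq(np.c_[d1,-d2],o2-o1,rcond=None)[0]; a=o1+s[0]*d1;b=o2+s[1]*d2
    return (a+b)/2,np.linalg.norm(a-b)
def proj(c,P):
    f=200/np.tan(np.radians(c["vfov"]/2)); q=c["view"][:3,:3]@P+c["view"][:3,3]
    return np.array([f*q[0]/q[2]+c["cx"],f*q[1]/q[2]+c["cy"]])
def fit(L,W): # 2D rigid L->W
    L=np.array(L,float);W=np.array(W,float);l=L-L.mean(0);w=W-W.mean(0)
    a=np.arctan2((l[:,0]*w[:,1]-l[:,1]*w[:,0]).sum(),(l*w).sum())
    R=np.array([[np.cos(a),-np.sin(a)],[np.sin(a),np.cos(a)]]);t=W.mean(0)-R@L.mean(0)
    return a,t,W-(L@R.T+t)
E
python3 - <<'E'
from h import *
np.set_printoptions(precision=1,suppress=True)
T=load("top0");S=load("scene0")
tp=lambda x,y:(x/3+170-.33,y/3+90-.33); sp=lambda x,y:(x/3+270-.33,y/3+130-.33)
loc=[(-205,-63),(-205,63),(164.5,-70),(164.5,70)]
W=[onz(T,*tp(561,324),19)[:2],onz(T,*tp(520,480),19)[:2],onz(T,*tp(104,182),50)[:2],onz(T,*tp(50,353),50)[:2]]
print("top",fit(loc,W))
W2=[onz(S,*sp(57,298),19)[:2],onz(S,*sp(90,162),19)[:2],onz(S,*sp(570,345),50)[:2],onz(S,*sp(560,191),50)[:2]]
print("scene",fit(loc,W2))
b,e=tri(T,tp(117,274),S,sp(519,243));print("button",b,e)
for n,c,box in (("top",T,(300,190,350,265)),("scene",S,(290,160,335,230))):
    x0,y0,x1,y1=box;im=c["frame"][y0:y1,x0:x1];hsv=cv2.cvtColor(im,cv2.COLOR_BGR2HSV)
    blue=cv2.inRange(hsv,(100,120,60),(130,255,255)); m=cv2.moments(blue,True);cu=(m['m10']/m['m00']+x0,m['m01']/m['m00']+y0)
    # cream body: yellowish
    body=cv2.inRange(hsv,(10,22,90),(40,120,255)); k,l,st,ce=cv2.connectedComponentsWithStats(body);i=1+st[1:,4].argmax();
    print(n,"cap",cu,onz(c,*cu,39+0),"body",ce[i]+[x0,y0],st[i],onz(c,*(ce[i]+[x0,y0]),39))
    r=cv2.minAreaRect(np.argwhere(l==i)[:,::-1].astype(np.float32));print(r)
E
```

```text
top (np.float64(1.3085707985099087), array([580.3,  27. ]), array([[-0.2,  3.1],
       [ 1. ,  1.2],
       [-2.3, -1.4],
       [ 1.5, -2.8]]))
scene (np.float64(1.3135199377107716), array([583.9,  29.1]), array([[ 3.9,  1.4],
       [-1.9,  4.9],
       [-1.7, -2.9],
       [-0.3, -3.3]]))
button [614.5 149.2  67.5] 0.09978986297349315
top cap (320.03361344537814, 247.7731092436975) [ 470.3 -100.9   39. ] body [327.8 219.2] [ 12   4  33  50 616] [ 535.1 -117.6   39. ]
((27.738590240478516, 28.730289459228516), (22.803142547607422, 47.79642105102539), 14.931418418884277)
scene cap (320.3661971830986, 173.56338028169014) [459.1 -97.6  39. ] body [315.5 201.1] [  11   17   29   49 1041] [ 540.3 -118.3   39. ]
((25.310810089111328, 41.1351318359375), (23.344655990600586, 47.51130676269531), 9.462322235107422)
```

```bash
cat >> h.py <<'E'
YAW=1.311;O=np.array([582.,28.,0])
Rr=np.array([[np.cos(YAW),-np.sin(YAW),0],[np.sin(YAW),np.cos(YAW),0],[0,0,1]])
def r2w(p): return Rr@np.array(p,float)+O
def w2r(p): return Rr.T@(np.array(p,float)-O)
from scipy.spatial.transform import Rotation
def toolR(o): return Rotation.from_euler('xyz',o["tcp_rot"]).as_matrix()
def plan(o,target_r,ydir=None):
    "target in roller frame -> dx,dy,dz cm in present tool axes, spin to align tool y with roller +-y"
    R=toolR(o);d=R.T@(r2w(target_r)-o["tool_pos"])/10
    ty=R.T@Rr[:,1]; a=np.arctan2(ty[2],ty[1]); a=(a+np.pi/2)%np.pi-np.pi/2
    print("dxyz cm",np.round(d,2),"spin",round(a,4),"tcp_r",np.round(w2r(o["tool_pos"]),1))
    return d,a
E
python3 - <<'E'
from h import *
from plant import sensors
np.set_printoptions(precision=3,suppress=True)
o=sensors.get_obs();print(toolR(o),o["time"])
plan(o,(-197,3,120));plan(o,(-197,3,28))
T=load("top0");S=load("scene0")
tp=lambda x,y:(x/3+170-.33,y/3+90-.33); sp=lambda x,y:(x/3+270-.33,y/3+130-.33)
print("media",w2r(tri(T,tp(200,86),S,sp(499,398))[0]))
print("dishes",w2r(tri(T,tp(127,528),S,sp(436,84))[0]))
print("tipbox lid",[w2r(onz(T,*tp(*p),64)) for p in((423,47),(515,72),(473,210),(383,182))])
print("ring",[w2r(tri(T,tp(121,277),S,sp(516,252))[0])])
for n,c in(("top0",T),("scene0",S)):
  im=cv2.resize(c["frame"],None,fx=1,fy=1).copy()
  im=c["frame"].copy()
  for p in [(-205,-63,19),(-205,63,19),(-115,-58.5,12),(-115,58.5,12),(32.5,-58.5,31),(32.5,58.5,31),(78.5,0,62),(164.5,-70,50),(164.5,70,50),(124.5,0,67),(-152,3,39)]:
    cv2.circle(im,tuple(int(round(v*8)) for v in proj(c,r2w(p))),8,(0,0,255),-1,shift=3)
  x0,y0=(170,90) if n=="top0" else (270,130)
  cv2.imwrite(f"pics/ov_{n}.png",cv2.resize(im[y0:y0+200,x0:x0+200],(600,600),interpolation=cv2.INTER_CUBIC))
E
```

```text
[[-0.     0.418 -0.909]
 [ 0.001 -0.909 -0.418]
 [-1.    -0.001 -0.   ]] 0.15
dxyz cm [ 10.65 -15.7  -41.26] spin -0.8802 tcp_r [-581.   221.   226.2]
dxyz cm [ 19.85 -15.69 -41.26] spin -0.8802 tcp_r [-581.   221.   226.2]
media [ 101.376 -147.956   94.646]
dishes [ 70.104 178.681  36.248]
tipbox lid [array([ -45.75 , -230.268,   64.   ]), array([-118.272, -230.178,   64.   ]), array([-116.171, -118.902,   64.   ]), array([ -45.323, -121.352,   64.   ])]
ring [array([125.611,  -0.077,  56.092])]
```

View pics/ov_top0.png

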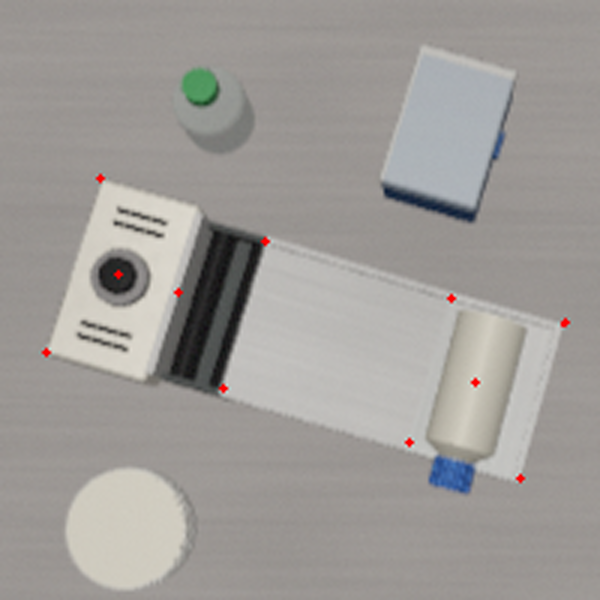

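View pics/ov_scene0.png

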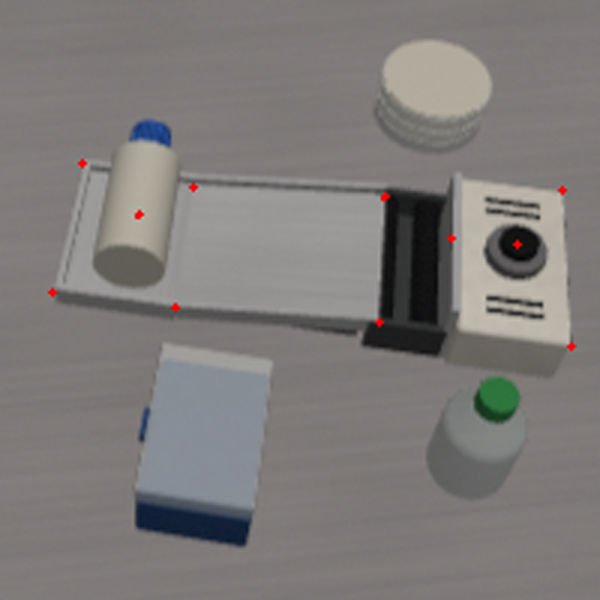

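```bash
python3 -m crank '[{"dx":0,"dy":-3,"dz":-8,"spin":-0.2},{"dx":0,"dy":-6,"dz":-16,"spin":-0.4},{"dx":2,"dy":-9,"dz":-24,"spin":-0.6},{"dx":5,"dy":-12,"dz":-32,"spin":-0.8},{"dx":8,"dy":-15.5,"dz":-41,"spin":-0.88},{"dx":10.6,"dy":-15.5,"dz":-41.1,"spin":-0.88},{"dx":10.6,"dy":-15.5,"dz":-41.1,"spin":-0.88},{"dx":10.6,"dy":-15.5,"dz":-41.1,"spin":-0.88},{"dx":10.6,"dy":-15.5,"dz":-41.1,"spin":-0.88},{"dx":10.6,"dy":-15.5,"dz":-41.1,"spin":-0.88},{"dx":10.6,"dy":-15.5,"dz":-41.1,"spin":-0.88},{"dx":10.6,"dy":-15.5,"dz":-41.1,"spin":-0.88},{"dx":10.6,"dy":-15.5,"dz":-41.1,"spin":-0.88},{"dx":10.6,"dy":-15.5,"dz":-41.1,"spin":-0.88},{"dx":10.6,"dy":-15.5,"dz":-41.1,"spin":-0.88}]' 54
python3 - <<'E'
from h import *
from plant import sensors,capture
np.set_printoptions(precision=3,suppress=True)
o=sensors.get_obs();print(toolR(o),o["time"],o["grip_width"])
plan(o,(-200,3,28))
for n in("wrist","top"):
    c=capture(n);c["obs"]=o;np.save(f"pics/{n}1.npy",c,allow_pickle=True);cv2.imwrite(f"pics/{n}1.png",c["frame"])
E
```

```text
time: 1.4
tool_pos: [527.6, -165.5, 121.1]
tcp_rot: [0.703, 1.57, -1.128]
contact_force: [-0.1, -0.3, 0.9]
grip_width: 49.7
[[ 0.     0.966 -0.258]
 [-0.    -0.258 -0.966]
 [-1.     0.     0.   ]] 1.4 49.73774470596828
dxyz cm [ 9.31 -0.01 -0.1 ] spin -0.0013 tcp_r [-201.     2.9  121.1]
```

View pics/wrist1.png

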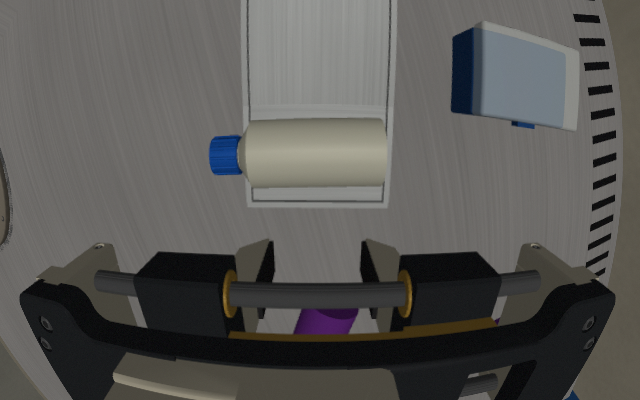

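View pics/top1.png

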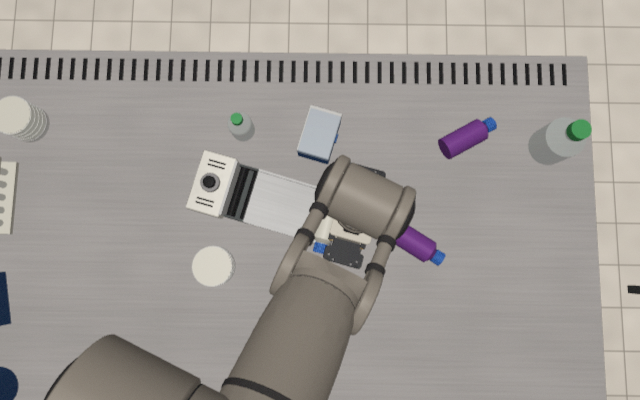

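```bash
cat >> h.py <<'E'
def wray(c,u,v):
    f=200/np.tan(np.radians(c["vfov"]/2));du,dv=u-c["cx"],v-c["cy"];r=np.hypot(du,dv);th=r/f
    d=np.array([du/r*np.sin(th),dv/r*np.sin(th),np.cos(th)]);M=c["mount"];o=c["obs"];R=toolR(o)
    return R@M[:3,3]+o["tool_pos"],R@M[:3,:3]@d
def wonz(c,u,v,z):
    o,d=wray(c,u,v);return w2r(o+d*(z-o[2])/d[2])
E
python3 - <<'E'
from h import *
np.set_printoptions(precision=1,suppress=True)
c=load("wrist1");T=load("top0")
print("lip corners",wonz(c,247,208,19),wonz(c,388,208,19),"mid",wonz(c,317,207,19))
print("slope foot line",wonz(c,317,104,12))
print("guides",wonz(c,250,60,20),wonz(c,392,60,20))
def axis(u):
    # silhouette rays -> angle bisector
    o,d1=wray(c,u,118);_,d2=wray(c,u,187);d=d1/np.linalg.norm(d1)+d2/np.linalg.norm(d2);ang=np.arccos(d1@d2)
    return w2r(o+d*(39-o[2])/d[2]),27/np.sin(ang/2),np.linalg.norm(d*(39-o[2])/d[2])
print("bottle",axis(317)); print("base end",wonz(c,386,153,50),"cap",wonz(c,211,155,45),wonz(c,243,155,45))
# purple
h=cv2.cvtColor(T["frame"],cv2.COLOR_BGR2HSV);m=cv2.inRange(h,(135,80,40),(165,255,255));k,l,s,ce=cv2.connectedComponentsWithStats(m)
for i in range(1,k):
    if s[i,4]>50:
        p=[w2r(onz(T,*q,27)) for q in cv2.boxPoints(cv2.minAreaRect(np.argwhere(l==i)[:,::-1].astype(np.float32)))];print("purple",np.array(p))
E
```

```text
lip corners [-204.6   66.3   19. ] [-204.7  -61.1   19. ] mid [-203.7    3.    19. ]
slope foot line [-113.8    3.    12. ]
guides [-74.8  58.8  20. ] [-74.3 -59.8  20. ]
bottle (array([-152.3,    3. ,   39. ]), np.float64(242.8813328299733), np.float64(243.48842077910496))
base end [-150.5  -49.4   50. ] cap [-151.8   87.2   45. ] [-152.6   60.7   45. ]
purple [[-346.6 -238.7   27. ]
 [-433.8 -324.1   27. ]
 [-468.2 -285.5   27. ]
 [-381.2 -200.7   27. ]]
purple [[-290.6   12.2   27. ]
 [-306.   -37.6   27. ]
 [-412.9   -5.    27. ]
 [-397.    44.3   27. ]]
```

The wrist view agrees with the roller frame (lip −204.7, slope foot −113.8). The bottle's axis is at x −152, y about +3, and there is room behind it for the fingertips. I descend there.

```bash
python3 -m crank '[{"dx":2},{"dx":4},{"dx":6},{"dx":7.5},{"dx":8.5},{"dx":9.2},{"dx":9.2},{"dx":9.2},{"dx":9.2,"dz":-0.2},{"dx":9.2,"dz":-0.4},{"dx":9.2,"dz":-0.6},{"dx":9.2,"dz":-0.8},{"dx":9.2,"dz":-0.8}]'
python3 - <<'E'
from h import *
from plant import sensors,capture
o=sensors.get_obs();print(o["time"],o["contact_force"]);plan(o,(-115-37,3,28))
c=capture("wrist");c["obs"]=o;np.save("pics/wrist2.npy",c,allow_pickle=True);cv2.imwrite("pics/wrist2.png",c["frame"])
E
```

```text
1.5 [ 0.25164379  0.48779013 -0.36549676]
dxyz cm [ 9.33 -0.04 -4.93] spin -0.002 tcp_r [-201.3    2.8  121.3]invalid input at $[0]: expected keys dx, dy, dz, spin
```

View pics/wrist2.png

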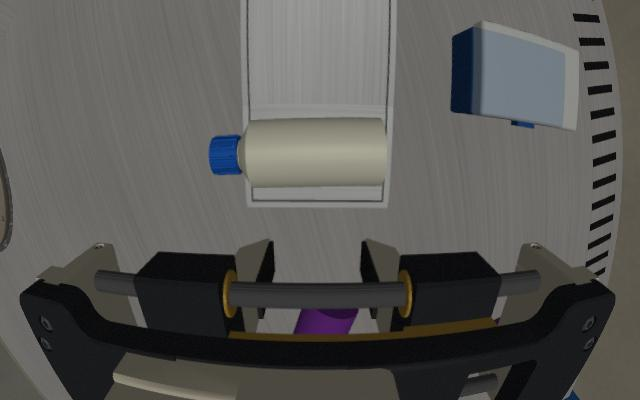

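The call was refused because every row needs all four keys, so the picture is unchanged. I repeat it with full rows.

```bash
python3 -m crank '[{"dx":2,"dy":0,"dz":0,"spin":0},{"dx":4,"dy":0,"dz":0,"spin":0},{"dx":6,"dy":0,"dz":0,"spin":0},{"dx":7.5,"dy":0,"dz":0,"spin":0},{"dx":8.5,"dy":0,"dz":0,"spin":0},{"dx":9.2,"dy":0,"dz":0,"spin":0},{"dx":9.2,"dy":0,"dz":0,"spin":0},{"dx":9.2,"dy":0,"dz":0,"spin":0},{"dx":9.2,"dy":0,"dz":-0.2,"spin":0},{"dx":9.2,"dy":0,"dz":-0.4,"spin":0},{"dx":9.2,"dy":0,"dz":-0.6,"spin":0},{"dx":9.2,"dy":0,"dz":-0.6,"spin":0},{"dx":9.2,"dy":0,"dz":-0.6,"spin":0}]'
python3 - <<'E'
from h import *
from plant import sensors,capture
o=sensors.get_obs();print(o["time"],o["contact_force"]);plan(o,(-115-37,3,28))
c=capture("wrist");c["obs"]=o;np.save("pics/wrist2.npy",c,allow_pickle=True);cv2.imwrite("pics/wrist2.png",c["frame"])
E
```

```text
time: 2.63
tool_pos: [529.8, -158.6, 29.1]
tcp_rot: [1.271, 1.57, -0.559]
contact_force: [0.2, -0.8, 0.2]
grip_width: 49.5
2.6333 [ 0.24821337 -0.79075726  0.24875826]
dxyz cm [ 0.11 -0.04 -4.18] spin 0.0003 tcp_r [-193.8    2.5   29.1]
```

View pics/wrist2.png

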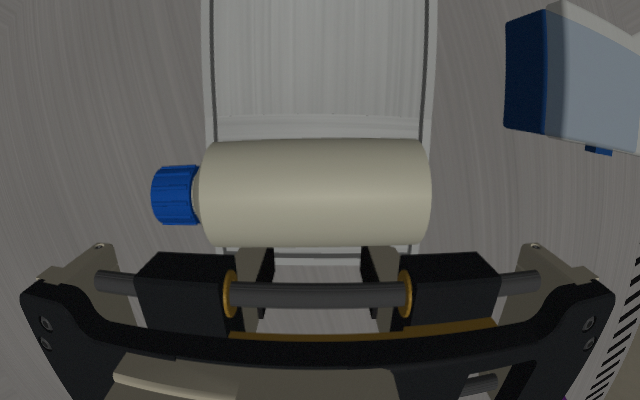

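The two fingertips stand behind the body, at columns 260 and 375, just touching its lower edge at row 245, and the cap is clear at (175,195). I start the slow push.

```bash
python3 -m crank '[{"dx":0,"dy":0,"dz":-0.2,"spin":0},{"dx":0,"dy":0,"dz":-0.4,"spin":0},{"dx":0,"dy":0,"dz":-0.6,"spin":0},{"dx":0,"dy":0,"dz":-0.8,"spin":0},{"dx":0,"dy":0,"dz":-1.0,"spin":0},{"dx":0,"dy":0,"dz":-1.25,"spin":0},{"dx":0,"dy":0,"dz":-1.5,"spin":0},{"dx":0,"dy":0,"dz":-1.75,"spin":0},{"dx":0,"dy":0,"dz":-2.0,"spin":0},{"dx":0,"dy":0,"dz":-2.25,"spin":0},{"dx":0,"dy":0,"dz":-2.5,"spin":0},{"dx":0,"dy":0,"dz":-2.75,"spin":0},{"dx":0,"dy":0,"dz":-3.0,"spin":0},{"dx":0,"dy":0,"dz":-3.25,"spin":0},{"dx":0,"dy":0,"dz":-3.5,"spin":0},{"dx":0,"dy":0,"dz":-3.75,"spin":0},{"dx":0,"dy":0,"dz":-4.0,"spin":0},{"dx":-0.05,"dy":0,"dz":-4.25,"spin":0},{"dx":-0.1,"dy":0,"dz":-4.5,"spin":0},{"dx":-0.15,"dy":0,"dz":-4.75,"spin":0}]'
python3 - <<'E'
from h import *
from plant import sensors,capture
o=sensors.get_obs();print(o["time"],o["contact_force"]);plan(o,(13,0,45))
c=capture("wrist");c["obs"]=o;np.save("pics/wrist3.npy",c,allow_pickle=True);cv2.imwrite("pics/wrist3.png",c["frame"])
E
```

```text
time: 4.35
tool_pos: [541.8, -112.7, 30.3]
tcp_rot: [0.585, 1.571, -1.246]
contact_force: [-0.1, -0.3, 0.6]
grip_width: 49.9
4.35 [-0.09413772 -0.29288046  0.62138626]
dxyz cm [ -1.47   0.27 -15.93] spin -0.0002 tcp_r [-146.3    2.7   30.3]
```

View pics/wrist3.png

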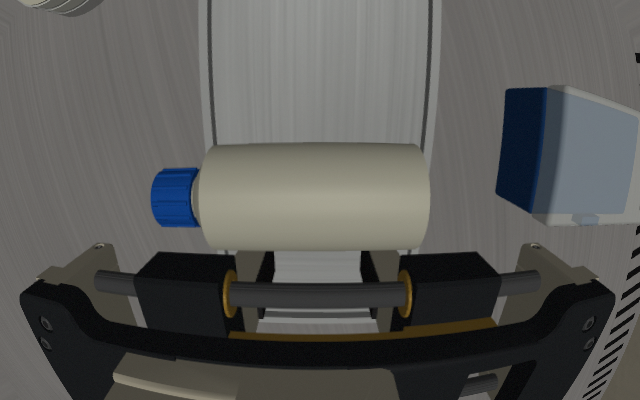

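The bottle stays square against both fingertips, its lower edge at row 248, and has reached the slope foot. I keep pushing, now rising along the slope.

```bash
python3 -m crank '[{"dx":-0.03,"dy":0,"dz":-0.25,"spin":0},{"dx":-0.06,"dy":0,"dz":-0.5,"spin":0},{"dx":-0.1,"dy":0,"dz":-0.75,"spin":0},{"dx":-0.13,"dy":0,"dz":-1.0,"spin":0},{"dx":-0.16,"dy":0,"dz":-1.25,"spin":0},{"dx":-0.19,"dy":0,"dz":-1.5,"spin":0},{"dx":-0.22,"dy":0,"dz":-1.75,"spin":0},{"dx":-0.26,"dy":0,"dz":-2.0,"spin":0},{"dx":-0.29,"dy":0,"dz":-2.25,"spin":0},{"dx":-0.32,"dy":0,"dz":-2.5,"spin":0},{"dx":-0.35,"dy":0,"dz":-2.75,"spin":0},{"dx":-0.38,"dy":0,"dz":-3.0,"spin":0},{"dx":-0.42,"dy":0,"dz":-3.25,"spin":0},{"dx":-0.45,"dy":0,"dz":-3.5,"spin":0},{"dx":-0.48,"dy":0,"dz":-3.75,"spin":0},{"dx":-0.51,"dy":0,"dz":-4.0,"spin":0},{"dx":-0.54,"dy":0,"dz":-4.25,"spin":0},{"dx":-0.58,"dy":0,"dz":-4.5,"spin":0},{"dx":-0.61,"dy":0,"dz":-4.75,"spin":0},{"dx":-0.64,"dy":0,"dz":-5.0,"spin":0}]'
python3 - <<'E'
from h import *
from plant import sensors,capture
o=sensors.get_obs();print(o["time"],o["contact_force"]);plan(o,(13,0,45))
c=capture("wrist");c["obs"]=o;np.save("pics/wrist4.npy",c,allow_pickle=True);cv2.imwrite("pics/wrist4.png",c["frame"])
E
```

```text
time: 6.07
tool_pos: [554.7, -64.3, 36.6]
tcp_rot: [0.702, 1.571, -1.129]
contact_force: [-1.7, -0.4, 0.6]
grip_width: 49.2
6.0667 [-1.71550921 -0.41165166  0.59167928]
dxyz cm [ -0.84   0.27 -10.92] spin -0.0001 tcp_r [-96.2   2.7  36.6]
```

View pics/wrist4.png

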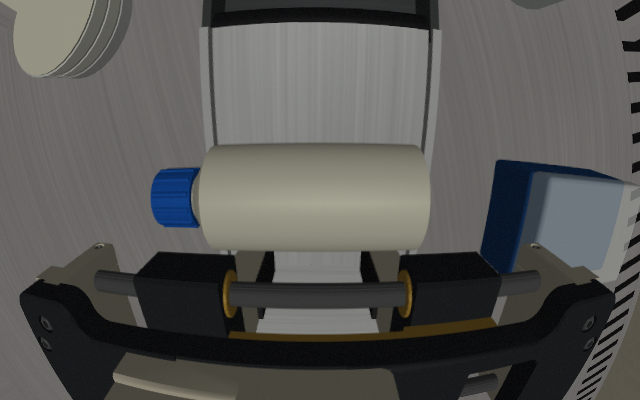

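The bottle is a third of the way up and still square, body from column 205 to 430. I continue.

```bash
python3 -m crank '[{"dx":-0.03,"dy":0,"dz":-0.25,"spin":0},{"dx":-0.06,"dy":0,"dz":-0.5,"spin":0},{"dx":-0.1,"dy":0,"dz":-0.75,"spin":0},{"dx":-0.13,"dy":0,"dz":-1.0,"spin":0},{"dx":-0.16,"dy":0,"dz":-1.25,"spin":0},{"dx":-0.19,"dy":0,"dz":-1.5,"spin":0},{"dx":-0.22,"dy":0,"dz":-1.75,"spin":0},{"dx":-0.26,"dy":0,"dz":-2.0,"spin":0},{"dx":-0.29,"dy":0,"dz":-2.25,"spin":0},{"dx":-0.32,"dy":0,"dz":-2.5,"spin":0},{"dx":-0.35,"dy":0,"dz":-2.75,"spin":0},{"dx":-0.38,"dy":0,"dz":-3.0,"spin":0},{"dx":-0.42,"dy":0,"dz":-3.25,"spin":0},{"dx":-0.45,"dy":0,"dz":-3.5,"spin":0},{"dx":-0.48,"dy":0,"dz":-3.75,"spin":0},{"dx":-0.51,"dy":0,"dz":-4.0,"spin":0},{"dx":-0.54,"dy":0,"dz":-4.25,"spin":0},{"dx":-0.58,"dy":0,"dz":-4.5,"spin":0},{"dx":-0.61,"dy":0,"dz":-4.75,"spin":0},{"dx":-0.64,"dy":0,"dz":-5.0,"spin":0}]'
python3 - <<'E'
from h import *
from plant import sensors,capture
o=sensors.get_obs();print(o["time"],o["contact_force"]);plan(o,(13,0,45))
c=capture("wrist");c["obs"]=o;np.save("pics/wrist5.npy",c,allow_pickle=True);cv2.imwrite("pics/wrist5.png",c["frame"])
E
```

```text
time: 7.78
tool_pos: [567.5, -16.0, 43.0]
tcp_rot: [-0.248, 1.571, -2.079]
contact_force: [0.4, -0.4, 0.2]
grip_width: 49.6
7.7833 [ 0.38845181 -0.42954779  0.16244002]
dxyz cm [-0.2   0.27 -5.92] spin -0.0002 tcp_r [-46.2   2.7  43. ]
```

View pics/wrist5.png

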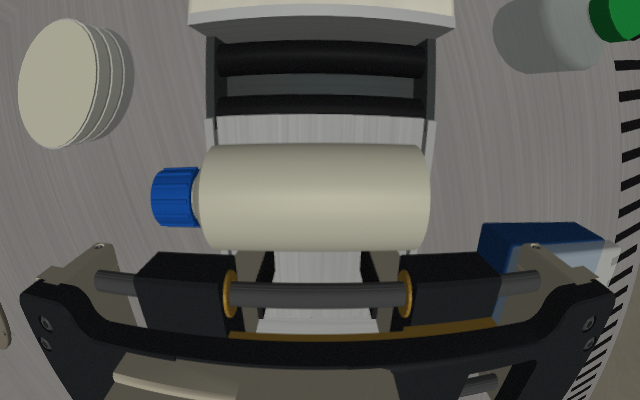

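It is close to the first roller, seen at row 103, and still square. I go on, slower near the crest.

```bash
python3 -m crank '[{"dx":-0.03,"dy":0,"dz":-0.25,"spin":0},{"dx":-0.06,"dy":0,"dz":-0.5,"spin":0},{"dx":-0.1,"dy":0,"dz":-0.75,"spin":0},{"dx":-0.13,"dy":0,"dz":-1.0,"spin":0},{"dx":-0.16,"dy":0,"dz":-1.25,"spin":0},{"dx":-0.19,"dy":0,"dz":-1.5,"spin":0},{"dx":-0.22,"dy":0,"dz":-1.75,"spin":0},{"dx":-0.26,"dy":0,"dz":-2.0,"spin":0},{"dx":-0.29,"dy":0,"dz":-2.25,"spin":0},{"dx":-0.3,"dy":0,"dz":-2.5,"spin":0},{"dx":-0.3,"dy":0,"dz":-2.75,"spin":0},{"dx":-0.3,"dy":0,"dz":-3.0,"spin":0},{"dx":-0.3,"dy":0,"dz":-3.2,"spin":0},{"dx":-0.3,"dy":0,"dz":-3.4,"spin":0},{"dx":-0.3,"dy":0,"dz":-3.55,"spin":0},{"dx":-0.3,"dy":0,"dz":-3.7,"spin":0},{"dx":-0.3,"dy":0,"dz":-3.8,"spin":0},{"dx":-0.3,"dy":0,"dz":-3.9,"spin":0},{"dx":-0.3,"dy":0,"dz":-4.0,"spin":0},{"dx":-0.3,"dy":0,"dz":-4.1,"spin":0}]'
python3 - <<'E'
from h import *
from plant import sensors,capture
o=sensors.get_obs();print(o["time"],o["contact_force"]);plan(o,(13,0,45))
c=capture("wrist");c["obs"]=o;np.save("pics/wrist6.npy",c,allow_pickle=True);cv2.imwrite("pics/wrist6.png",c["frame"])
E
```

```text
time: 9.5
tool_pos: [578.0, 23.5, 46.0]
tcp_rot: [-1.057, 1.571, -2.887]
contact_force: [-0.2, -0.1, 0.5]
grip_width: 49.7
9.5 [-0.23106647 -0.14420329  0.47196853]
dxyz cm [ 0.1   0.27 -1.84] spin -0.0003 tcp_r [-5.4  2.7 46. ]
```

View pics/wrist6.png

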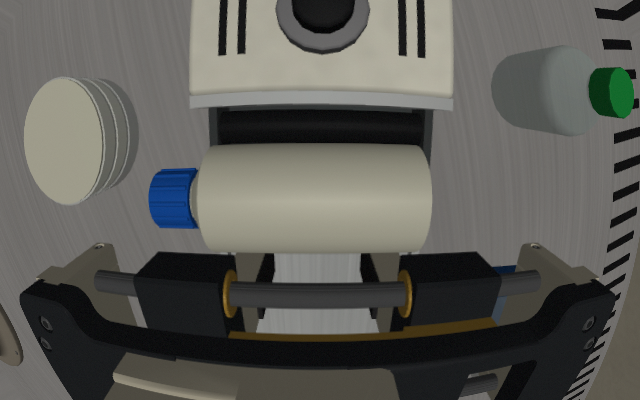

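The bottle is at the crest, about x 31, with its upper edge at row 145. I push the last bit at 1 mm per row.

```bash
python3 -m crank '[{"dx":0,"dy":0,"dz":-0.1,"spin":0},{"dx":0,"dy":0,"dz":-0.2,"spin":0},{"dx":0,"dy":0,"dz":-0.3,"spin":0},{"dx":0,"dy":0,"dz":-0.4,"spin":0},{"dx":0,"dy":0,"dz":-0.5,"spin":0},{"dx":0,"dy":0,"dz":-0.6,"spin":0},{"dx":0,"dy":0,"dz":-0.7,"spin":0},{"dx":0,"dy":0,"dz":-0.8,"spin":0},{"dx":0,"dy":0,"dz":-0.9,"spin":0},{"dx":0,"dy":0,"dz":-1.0,"spin":0},{"dx":0,"dy":0,"dz":-1.1,"spin":0},{"dx":0,"dy":0,"dz":-1.2,"spin":0},{"dx":0,"dy":0,"dz":-1.3,"spin":0},{"dx":0,"dy":0,"dz":-1.4,"spin":0},{"dx":0,"dy":0,"dz":-1.4,"spin":0},{"dx":0,"dy":0,"dz":-1.4,"spin":0},{"dx":0,"dy":0,"dz":-1.4,"spin":0},{"dx":0,"dy":0,"dz":-1.4,"spin":0}]'
python3 - <<'E'
from h import *
from plant import sensors,capture
o=sensors.get_obs();print(o["time"],o["contact_force"]);plan(o,(13,0,45))
c=capture("wrist");c["obs"]=o;np.save("pics/wrist7.npy",c,allow_pickle=True);cv2.imwrite("pics/wrist7.png",c["frame"])
E
```

```text
time: 11.05
tool_pos: [581.6, 36.9, 46.0]
tcp_rot: [-0.07, 1.571, -1.901]
contact_force: [0.3, -0.4, -0.0]
grip_width: 49.6
11.05 [ 0.28546725 -0.43541104 -0.01748674]
dxyz cm [ 0.1   0.27 -0.46] spin -0.0002 tcp_r [ 8.4  2.7 46. ]
```

View pics/wrist7.png

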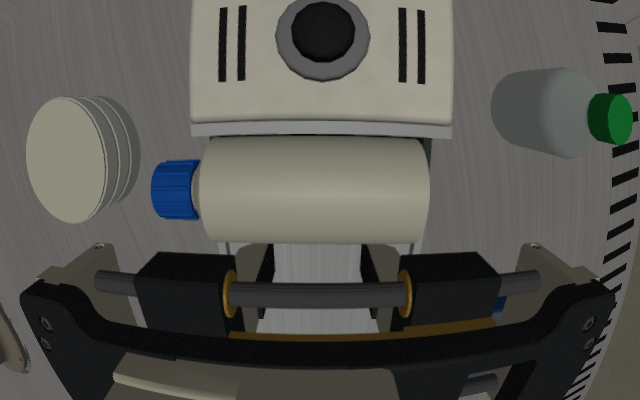

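The bottle has left the fingers and dropped in: its lower edge moved from row 250 to 242 and its upper edge lies by the stop plate at row 137. I back off slowly, rise, and measure.

```bash
python3 -m crank '[{"dx":0,"dy":0,"dz":0.2,"spin":0},{"dx":0,"dy":0,"dz":0.5,"spin":0},{"dx":-0.2,"dy":0,"dz":1,"spin":0},{"dx":-0.5,"dy":0,"dz":2,"spin":0},{"dx":-2,"dy":0,"dz":3,"spin":0},{"dx":-5,"dy":0,"dz":3,"spin":0},{"dx":-8,"dy":0,"dz":3,"spin":0},{"dx":-8,"dy":0,"dz":3,"spin":0},{"dx":-8,"dy":0,"dz":3,"spin":0},{"dx":-8,"dy":0,"dz":3,"spin":0}]'
python3 - <<'E'
from h import *
from plant import sensors,capture
o=sensors.get_obs();print(o["time"],o["contact_force"]);plan(o,(125.5,0,80))
for n in("wrist","scene"):
    c=capture(n);c["obs"]=o;np.save(f"pics/{n}8.npy",c,allow_pickle=True);cv2.imwrite(f"pics/{n}8.png",c["frame"])
E
```

```text
time: 11.93
tool_pos: [573.4, 7.4, 125.8]
tcp_rot: [-0.986, 1.57, -2.817]
contact_force: [-0.2, -0.4, -0.9]
grip_width: 49.7
11.9333 [-0.21140205 -0.41100511 -0.94777922]
dxyz cm [  4.57   0.3  -14.77] spin -0.0006 tcp_r [-22.2   3.1 125.8]
```

View pics/wrist8.png

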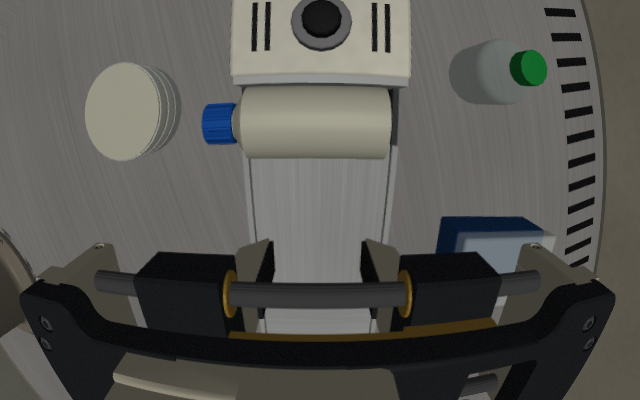

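View pics/scene8.png

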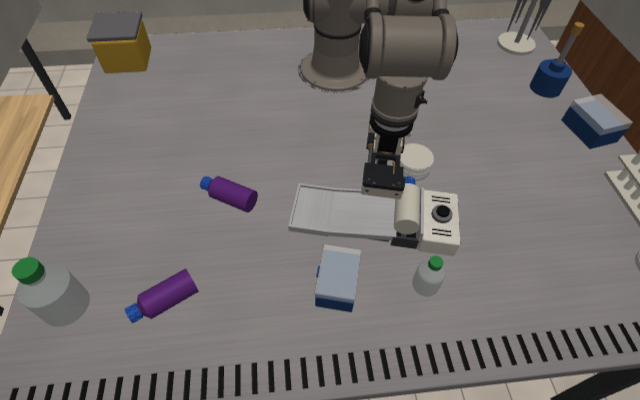

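```bash
python3 - <<'E'
from h import *
np.set_printoptions(precision=1,suppress=True)
c=load("wrist8")
o,d1=wray(c,317,85);_,d2=wray(c,317,158);d=d1/np.linalg.norm(d1)+d2/np.linalg.norm(d2);ang=np.arccos(d1@d2/np.linalg.norm(d1)/np.linalg.norm(d2))
print("axis",w2r(o+d*(54.4-o[2])/d[2]),27/np.sin(ang/2),np.linalg.norm(d*(54.4-o[2])/d[2]))
print("base",wonz(c,390,122,60),"cap",wonz(c,203,124,58),"body/shoulder",wonz(c,243,122,65))
print("stop edge",wonz(c,317,81,62),wonz(c,231,83,62),wonz(c,410,83,62),"button",wonz(c,321,18,67))
print("housing corner",wonz(c,234,74,50),wonz(c,410,74,50),"rails",wonz(c,246,180,31),wonz(c,395,180,31))
o=c["obs"];
E
```

```text
axis [51.3  3.3 54.4] 229.62946759284694 230.58690834069546
base [ 52.3 -50.1  60. ] cap [52.4 89.7 58. ] body/shoulder [52.5 56.2 65. ]
stop edge [80.8  3.3 62. ] [81.6 65.4 62. ] [ 82.  -64.1  62. ] button [126.6   0.5  67. ]
housing corner [89.6 66.3 50. ] [ 90.3 -67.7  50. ] rails [ 1.8 64.  31. ] [  1.9 -63.7  31. ]
```

The bottle lies at x about 50 (51.3 measured, with a frame bias of about +1.5), y about 0 to +3, resting by the stop and staying there after release. The bystanders look unmoved. The button is at about (125.5, 0), and its collar top at about 56 is below the pressed height. I move over it with closed fingers.

```bash
python3 -m crank '[{"dx":0,"dy":0.1,"dz":-3,"spin":0},{"dx":0,"dy":0.2,"dz":-6,"spin":0},{"dx":0,"dy":0.3,"dz":-9,"spin":0},{"dx":0,"dy":0.3,"dz":-12,"spin":0},{"dx":0,"dy":0.3,"dz":-14.8,"spin":0},{"dx":1,"dy":0.3,"dz":-14.8,"spin":0},{"dx":2.5,"dy":0.3,"dz":-14.8,"spin":0},{"dx":4,"dy":0.3,"dz":-14.8,"spin":0},{"dx":4.6,"dy":0.3,"dz":-14.8,"spin":0},{"dx":4.6,"dy":0.3,"dz":-14.8,"spin":0},{"dx":4.6,"dy":0.3,"dz":-14.8,"spin":0},{"dx":4.6,"dy":0.3,"dz":-14.8,"spin":0}]' 0
python3 - <<'E'
from h import *
from plant import sensors,capture
o=sensors.get_obs();print(o["time"],o["contact_force"],o["grip_width"]);plan(o,(125.5,0,61))
for n in("wrist","scene"):
    c=capture(n);c["obs"]=o;np.save(f"pics/{n}9.npy",c,allow_pickle=True);cv2.imwrite(f"pics/{n}9.png",c["frame"])
a=c["frame"][130:300,330:500];cv2.imwrite("pics/scene9c.png",cv2.resize(a,(600,600),interpolation=cv2.INTER_CUBIC))
E
```

```text
time: 13.03
tool_pos: [615.2, 149.8, 80.6]
tcp_rot: [1.786, 1.57, -0.045]
contact_force: [0.0, 0.4, -0.2]
grip_width: 0.2
13.0333 [ 0.01149305  0.39179452 -0.22084326] 0.21677372618248839
dxyz cm [ 1.96 -0.08  0.08] spin -0.0006 tcp_r [126.3  -0.8  80.6]
```

View pics/wrist9.png

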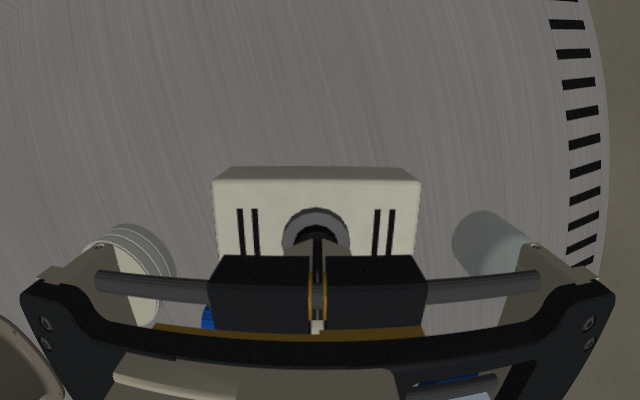

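View pics/scene9c.png

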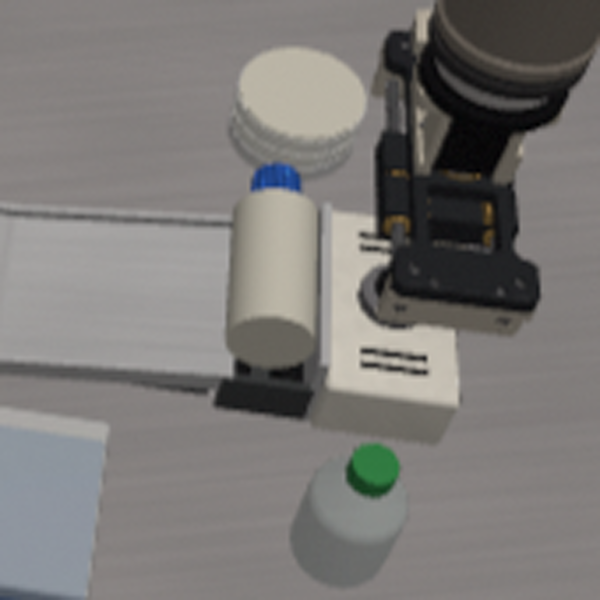

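The fingertips are centred over the button (columns 285–345), and the bottle sits on the rollers by the stop. I press slowly.

```bash
python3 -m crank '[{"dx":0.4,"dy":0,"dz":0,"spin":0},{"dx":0.8,"dy":0,"dz":0,"spin":0},{"dx":1.0,"dy":0,"dz":0,"spin":0},{"dx":1.2,"dy":0,"dz":0,"spin":0},{"dx":1.3,"dy":0,"dz":0,"spin":0},{"dx":1.4,"dy":0,"dz":0,"spin":0},{"dx":1.5,"dy":0,"dz":0,"spin":0},{"dx":1.6,"dy":0,"dz":0,"spin":0},{"dx":1.6,"dy":0,"dz":0,"spin":0}]'
python3 -m crank '[{"dx":0.1,"dy":0,"dz":0,"spin":0},{"dx":0.1,"dy":0,"dz":0,"spin":0}]'
python3 -m crank '[{"dx":0.1,"dy":0,"dz":0,"spin":0},{"dx":0.1,"dy":0,"dz":0,"spin":0}]'
```

```text
time: 13.88
tool_pos: [615.1, 150.2, 66.1]
tcp_rot: [1.757, 1.569, -0.074]
contact_force: [-4.1, -0.3, 13.5]
grip_width: 0.5
time: 14.05
tool_pos: [615.2, 150.2, 66.0]
tcp_rot: [1.781, 1.569, -0.049]
contact_force: [-6.4, -1.3, 19.8]
grip_width: 0.4
time: 14.22
tool_pos: [615.3, 150.2, 65.9]
tcp_rot: [1.799, 1.568, -0.032]
contact_force: [-8.1, -1.1, 25.2]
grip_width: 0.3
```

It went stiff at z 66, with 25 N, so I need to know whether that is the button's end stop or the collar. I look, then back off in small steps while reading the force.

```bash
python3 - <<'E'
from h import *
from plant import sensors,capture
for n in("wrist","scene"):
    o=sensors.get_obs();c=capture(n);c["obs"]=o;np.save(f"pics/{n}10.npy",c,allow_pickle=True)
    a=c["frame"][160:300,200:430] if n=="wrist" else c["frame"][130:300,330:500]
    cv2.imwrite(f"pics/{n}10c.png",cv2.resize(a,None,fx=3.4,fy=3.4,interpolation=cv2.INTER_CUBIC))
T=load("top0");S=load("scene0");np.set_printoptions(precision=1,suppress=True)
# collar & button masks in both first views
for n,c,cen in(("top",T,(209,182)),("scene",S,(443,213))):
    g=cv2.cvtColor(c["frame"],cv2.COLOR_BGR2GRAY)
    for th in(60,130):
        m=(g<th).astype(np.uint8)
        k,l,s,ce=cv2.connectedComponentsWithStats(m);i=min((j for j in range(1,k) if s[j,4]>20),key=lambda j:np.hypot(*(ce[j]-cen)));print(n,th,s[i],ce[i])
E
for i in 1 2 3; do python3 -m crank '[{"dx":-0.1,"dy":0,"dz":0,"spin":0},{"dx":-0.1,"dy":0,"dz":0,"spin":0}]' | grep -E "pos|force"; done
```

```text
top 60 [203 176  12  12 109] [208.6 181.4]
top 130 [201 175  15  14 164] [208.4 181.4]
scene 60 [436 205  14  12 127] [442.5 210.9]
scene 130 [431 205  21  18 305] [441.4 213.6]
tool_pos: [615.2, 150.2, 66.0]
contact_force: [-6.9, -1.9, 20.9]
tool_pos: [615.1, 150.2, 66.1]
contact_force: [-4.6, -0.5, 14.6]
tool_pos: [615.1, 150.2, 66.2]
contact_force: [-1.9, -0.4, 9.2]
```

View pics/wrist10c.png

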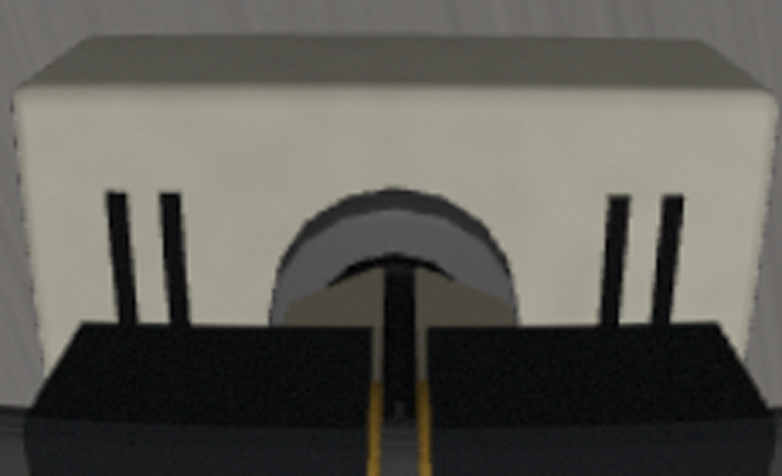

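View pics/scene10c.png

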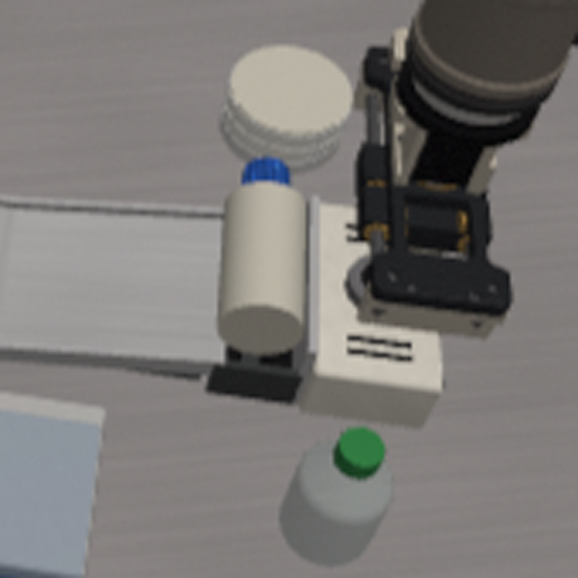

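```bash
for i in 1 2 3 4 5 6 7 8; do python3 -m crank '[{"dx":-0.1,"dy":0,"dz":0,"spin":0},{"dx":-0.1,"dy":0,"dz":0,"spin":0}]' | grep -E "pos|force"|tr '\n' ' ';echo; done
```

```text
tool_pos: [615.0, 150.2, 66.7] contact_force: [-1.0, -0.3, 4.6] 
tool_pos: [615.0, 150.1, 67.4] contact_force: [0.8, -0.5, 5.2] 
tool_pos: [615.0, 150.2, 68.2] contact_force: [1.4, -0.2, 2.9] 
tool_pos: [615.0, 150.2, 69.1] contact_force: [1.0, -1.1, 3.2] 
tool_pos: [615.0, 150.1, 70.1] contact_force: [1.6, -0.9, 2.1] 
tool_pos: [614.8, 150.2, 71.0] contact_force: [1.7, 0.2, 1.9] 
tool_pos: [614.6, 150.2, 71.9] contact_force: [1.7, -0.7, 0.2] 
tool_pos: [614.2, 150.2, 72.7] contact_force: [-0.2, -0.6, -0.1]
```

The force profile is that of the button spring: 0 N at about 72, rising to 5 N at 66.5, then a hard stop at 66. So the button went through its full 6 mm of travel and came back up with the fingers. I retreat and check.

```bash
python3 -m crank '[{"dx":-2,"dy":0,"dz":0,"spin":0},{"dx":-5,"dy":0,"dz":0,"spin":0},{"dx":-9,"dy":0,"dz":0,"spin":0},{"dx":-12,"dy":0,"dz":4,"spin":0},{"dx":-12,"dy":0,"dz":8,"spin":0},{"dx":-12,"dy":0,"dz":12,"spin":0},{"dx":-12,"dy":0,"dz":16,"spin":0},{"dx":-12,"dy":0,"dz":20,"spin":0},{"dx":-12,"dy":0,"dz":20,"spin":0},{"dx":-12,"dy":0,"dz":20,"spin":0},{"dx":-12,"dy":0,"dz":20,"spin":0}]'
python3 - <<'E'
from h import *
from plant import sensors,capture
np.set_printoptions(precision=1,suppress=True)
o=sensors.get_obs();print(o["time"],w2r(o["tool_pos"]),o["contact_force"])
for n in("wrist","scene","top"):
    c=capture(n);c["obs"]=o;np.save(f"pics/{n}11.npy",c,allow_pickle=True);cv2.imwrite(f"pics/{n}11.png",c["frame"])
    if n!="wrist":
        b=load(n+"0")["frame"];d=cv2.absdiff(b,c["frame"]).max(2);print(n,{k:d[y0:y1,x0:x1].max() for k,(x0,y0,x1,y1) in ({"media":(412,252,448,298),"dishes":(392,142,438,180),"tipbox":(312,243,364,312)} if n=="scene" else {"media":(224,105,256,143),"dishes":(188,242,238,290),"tipbox":(294,102,344,165)}).items()})
a=cv2.resize(load("scene11")["frame"][130:300,330:500],(600,600),interpolation=cv2.INTER_CUBIC);cv2.imwrite("pics/scene11c.png",a)
E
```

```text
time: 17.07
tool_pos: [563.2, -42.9, 192.8]
tcp_rot: [-2.094, 1.57, 2.358]
contact_force: [0.1, -0.4, 0.3]
grip_width: 0.8
17.0667 [-73.3  -0.  192.8] [ 0.1 -0.4  0.3]
scene {'media': np.uint8(6), 'dishes': np.uint8(101), 'tipbox': np.uint8(8)}
top {'media': np.uint8(103), 'dishes': np.uint8(137), 'tipbox': np.uint8(152)}
```

View pics/scene11c.png

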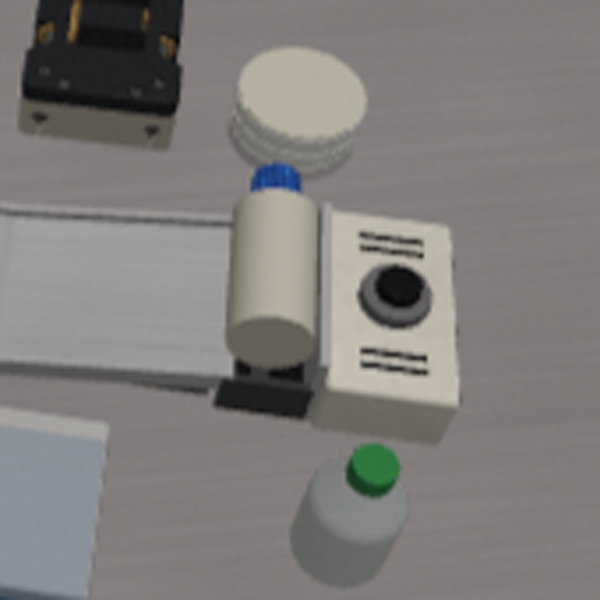

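View pics/wrist11.png

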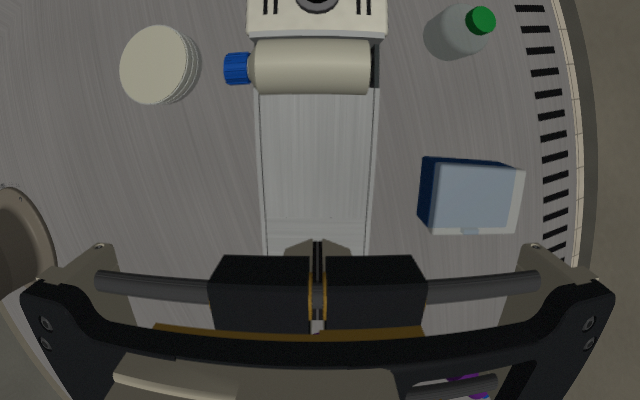

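View pics/top11.png

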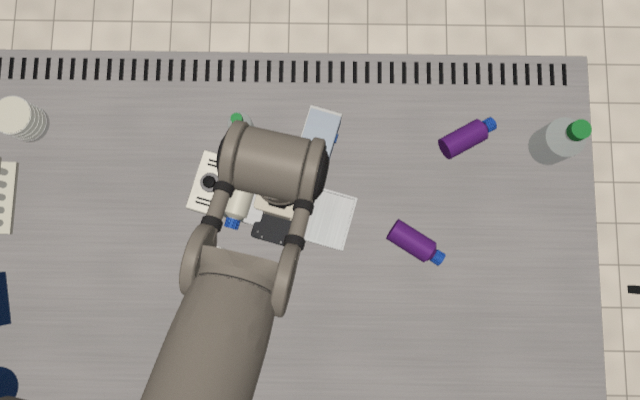

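```bash
python3 - <<'E'
from h import *
S=load("scene11");k=170/600
p=lambda x,y:(x*k+330-.4,y*k+130-.4)
f=200
print("base",w2r(onz(S,*p(270,341),54.4)),"cap end",w2r(onz(S,*p(276,166),62)))
b0=load("scene0");print("base before",w2r(onz(b0,270+130/3-.3,130+265/3-.3,39)))
print("dish move px", [cv2.phaseCorrelate(np.float32(cv2.cvtColor(b0["frame"],6)[142:172,405:440]),np.float32(cv2.cvtColor(S["frame"],6)[142:172,405:440]))])
E
```

```text
base [ 50.46322896 -44.48897061  54.4       ] cap end [49.86440153 90.09456416 62.        ]
base before [-150.32720788  -44.44838476   39.        ]
dish move px [((-0.0035234846425815647, -0.015271750237562998), 0.9652653239391468)]
```

The bottle is seated, the button is up and the bystanders are in place (dish shift 0.0 px). I hand in the job.

```bash
python3 -c "
from plant import bot
print(bot.close_job())"
```

```text
the job is handed in; nothing more can be done
None
```

I pushed the white bottle slowly up the ramp with two fingertips until it dropped between the rollers by the stop plate. I then pressed the start button and let it go, and handed the job in at about 17 s.

**Bottle:** After I backed off, it stayed put at roller x of about 50 to 51. It lies about 4 mm towards the cap side of the middle line, about where it lay across the ramp at the start. I left that offset. The exact side offset is uncertain: the wrist and scene views gave about +3.5 to +5.5 mm.

**Button:** The top images had put the button's top at 67.5 mm, but touch showed about 72 mm, so the first press met the end stop sooner than planned, at about 25 N. Backing off, the spring force fell from about 5 N at 66.5 mm to zero at 72 mm. So the button had gone fully down, and it came back up.

**Other things:** The media bottle, tip box and dishes showed no movement in the scene view. The raw difference check flagged the dishes, probably because of something new at the edge of its box; a closer check of their image shift gave 0.0 pixels. The overhead difference check was no use, because the arm blocked the view. At hand-in the gripper was clear of everything, 193 mm up over the ramp.

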